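Lay out the engraving bench

ROBOT

A 6-joint arm with a two-finger parallel gripper is mounted at the origin on the work surface. World frame = base frame: x ahead of the robot, y to its left, z up, the work surface at z = 0. Lengths are in m, angles in rad, forces in N, time in s.
With the tool pointing down it reaches from about 0.35 to 0.775 m from the base axis. Payload 7.3 kg.
Tool frame: the origin (TCP) lies midway between the tips of the shut fingers; the grasp point (between the pads) lies 19 mm behind it; z points along the fingers, y is the line along which they close (so a half turn about z gives the same grasp; the last joint's range is limited). The gripper opens to 92 mm and grips with 3 to 60 N. Pads are 19 mm wide; open, the fingers measure 130 mm over their backs; the gripper's body (75 mm by 190 mm) begins 47 mm behind the grasp point.
Start: joints at [1.114, 0.342, 1.524, -0, 1.275, -0.146], TCP at [0.161, 0.5, 0.227] pointing down, gripper open.
Joint ranges: [-2.53, 2.53], [-0.77, 2.02], [0.04, 2.7], [-1, 4.14], [0.28, 2.66], [-3.11, 3.11]. Speed limits (rad/s): [2.57, 2.57, 3.14, 3.14, 3.14, 3.14].

INTERFACE

Orientations are given as [roll, pitch, yaw] about the fixed x, y, z axes, in that order (R = Rz(yaw) Ry(pitch) Rx(roll)).
In Python, from cell import robot, read_camera, camera_params, nets gives the robot as it stands. The module is installed in compiled form; this text tells all that it offers.
- The arm moves only by the tool step_arm, never from a script. Its argument "steps" is a list of rows, each an object of numbers: "x", "y", "z": the shift along the tool's x, y, z as a fraction of full scale; "rx", "ry", "rz": the turn, a rotation vector about the tool's x, y, z as a fraction of full scale; "claw": the opening, from -1 (shut) to 1 (fully open). In form: [{"x": .., "y": .., "z": .., "rx": .., "ry": .., "rz": .., "claw": ..}, ...]. A call has 1 to 12 rows; each row is the pose to reach, as a shift and turn from the pose commanded when the call began, along the tool's axes at that moment; what a row does not reach only later rows make up. Full scale, the value 1, is 750 mm for a shift and pi/4 rad for a turn. A row lasts 1/12 s, in which the tool goes at most 41.7 mm and 7.16 degrees, less where a joint would pass 70% of its speed; a pose out of reach is approached as far as the arm can. A call with a number of a shift or a turn outside -1 to 1 is refused whole. A call with a gripper value outside its range is refused whole. The fingers move at their own pace and stop on an object; "squeeze" is the grip in N (left out, the last holds). Time passes only in rows, so rows that repeat a pose let the fingers close. It gives the time, the measured TCP pose, the force, the opening and the grip force at its end, in the units of the state.
- robot.observe(): the state, without advancing time (a new reading comes with each control period).
- read_camera(name): name is "scene" or "top"; returns (picture, depth): 480x640x3 uint8, blue, green, red; 480x640 float32, m along the optical axis (not along the pixel's ray), 0 where there is no reading.
- camera_params(name): a dict with "fx", "fy", "cx", "cy" (pixels), "R" (3x3) and "t" (3): a world point X has camera coordinates R X + t. Camera axes: x right, y down, z forward; pixel columns grow to the right and rows downward; lengths in m; the calibration is good to about 2 mm. A picture is of the moment at which its call begins. camera_params takes no time and is no camera call.
- robot.hand_in(): hands the job in; it is judged then, once.
Trained networks look in the newest picture that a camera, given by its name, has taken for a name from the list of things; names that differ only in an ending like _2 or _b are one class to them, and where a whole thing is asked for, a point or a joint stands for the part that bears it (a point fixed in the world has none). Each returns a list of dicts, best first, with "conf" (0 to 1); they miss things now and then, are a little off and sometimes report something else, mostly with a low value. They report only what shows in the picture. A call takes as long as a camera call.
- nets.masks_of(camera, query): "region" (480x640 bool, what is visible of it) and "box" ([left, top, right, bottom] in pixels, round what is visible of it).
- nets.landmark_of(camera, query): "pixel" ([row, column] in pixels: a listed point, or the origin of a listed thing).
The state is a dict: "time": time; "qpos": joint angles; "qvel": joint speeds; "joint_efforts": joint torques, N m; "tool_pos": TCP position; "tool_rot": TCP orientation; "contact_force": force on the tool from outside, world axes, zero at the start; "torque": the same for the moment, N m; "opening": finger opening in m; "grip_force": force on a finger pad.
Only numpy, scipy, OpenCV 4.12 (cv2) and the standard library are available. Lean on these libraries where they do the work, as an engineer would, in place of code of your own. Each camera call takes 0.05 s, during which the arm holds its last target. There are 200 camera calls.

TASK

Lay out the bench for the next engraving job: put the copper practice plate flat in the middle of the blue leather pad, copper side up, with its long sides parallel to the pad's brass strip, and set the rose quartz cabochon on top of the middle of the plate. Lay the scriber on the bench behind the pad, on the brass-strip side, parallel to the strip and centred on it, with its axis 3 cm beyond the pad's edge, and lay the bronze signet ring flat on the middle of the vise's jaws. Leave the green cabochon and the tweezer holder where they are.

Things in the scene. Friction and masses are not known exactly. Their poses are not given: they have to be found in the camera images.
- plate: copper practice plate bonded to a dark wood backing block, 60 x 40 mm and 12 mm thick in all (the top 3 mm is copper), lying copper side up, about 90 g, loose. Origin: centre of the underside; x along its 60 mm length, y along its 40 mm width, z up.
- rose: pink rose quartz cabochon, round, 28 mm across, 14 mm high: flat underside, straight sides to 7 mm, then domed; about 15 g, loose. Origin: centre of the underside, z up through the dome.
- scriber: scriber lying on the bench, loose, 130 mm long, about 30 g: black ebony handle 95 mm long with a square 13 x 13 mm section, brass ferrule, thin steel point. Origin: at half of the whole length (still on the handle, 30 mm behind its ferrule; grip there), on the underside; x along its length towards the steel point, z up. Which way the point faces does not matter.
- ring: bronze signet ring lying flat, loose, about 20 g: band 26 mm outside and 21 mm inside diameter, 9 mm high, with a flat signet face on one side standing 15 mm out from the ring's centre. Origin: centre of the band at the underside; x towards the signet face, z up. It can be gripped over the outside of the band, across y (26 mm).
- pad: fixed blue leather pad on the bench, 100 x 130 mm, 3 mm thick, with a 10 mm wide yellow brass strip inlaid along one 130 mm edge, 8 mm in from it: that edge is its back. Origin: centre of the underside; x towards the edge with the strip (edge 50 mm from the origin), y along the strip, z up.
- vise: fixed steel engraving ball vise, 104 mm across the base, closed steel jaws on top: the flat jaw top is 59 x 58 mm, 102 mm above the bench, with a 3 mm seam across the middle. Origin: centre of the base underside on the bench; the middle of the jaw top is straight above it.
- jade: bystander: dark green cabochon, same shape and size as the pink one, loose. To be left alone. Origin: centre of the underside.
- clip: bystander: loose wooden holder 50 x 70 mm, 38 mm high in all, with a steel spring clip in which nickel tweezers 120 mm long lie along its y axis. To be left alone. Origin: centre of the underside.

How it is judged:
At the end, for the whole second after the job is handed in: Plate flat on pad, copper up, 12 mm from centre, 0.2 rad to strip; rose stone upright on plate, 10 mm from its centre; scriber axis 30 +-15 mm behind pad edge, centred within 15 mm, parallel within 0.2 rad; ring flat on vise jaws, 10 mm from centre; all released, at rest (horizontal distance between plate and pad below 0.012 m and angle between the x axis of each of plate, scriber and the y axis of pad, either way round below 0.2 rad and angle between plate's own z axis and vertical below 0.08 rad and z of plate in the frame of pad below 0.006 m and horizontal distance between rose and plate below 0.01 m and z of rose in the frame of plate between 0.01 and 0.015 m and angle between each of rose, ring's own z axis and vertical below 0.15 rad and x of scriber in the frame of pad between 0.065 and 0.095 m and y of scriber in the frame of pad between -0.015 and 0.015 m and height (world z) of scriber below 0.016 m and horizontal distance between ring and vise below 0.01 m and z of ring in the frame of vise between 0.098 and 0.107 m and linear speed of each of plate, rose, scriber, ring below 0.02 m/s); the robot touches nothing.
It fails at once if the green cabochon is moved by more than 12 mm (distance of jade from where it was at the start of the episode above 0.012 m).
It fails at once if the tweezer holder is moved by more than 15 mm (distance of clip from where it was at the start of the episode above 0.015 m).
It also fails if it takes over 109 s, if anything falls off the work surface, if the arm or the gripper's body presses on something with over 40 N, if the wrist force passes 120 N, or if a joint passes its speed limit or range.

## Working session

There is one attempt and no reset: what is moved stays moved. The work goes in short steps, Python scripts to look and compute and a tool call to move; the robot and the scene stay as the last step left them, time stands still between calls to the robot, and variables do not carry over. Pictures are saved under pics/ and viewed, at most 14 in all, crops included, and the job is handed in when it is done.

Besides the shell and the picture viewer there is one more tool, called by a JSON object that holds its "name" and its "arguments". step_arm: Moves the arm, as the interface text tells. Its arguments: {"type":"object","properties":{"steps":{"type":"array","items":{"type":"object","properties":{"x":{"type":"number","minimum":-1,"maximum":1},"y":{"type":"number","minimum":-1,"maximum":1},"z":{"type":"number","minimum":-1,"maximum":1},"rx":{"type":"number","minimum":-1,"maximum":1},"ry":{"type":"number","minimum":-1,"maximum":1},"rz":{"type":"number","minimum":-1,"maximum":1},"claw":{"type":"number"}}}},"squeeze":{"type":"number"}},"required":["steps"]}

```bash
mkdir -p pics
cat > h.py <<'E'
import numpy as np, cv2
from cell import robot, read_camera, camera_params, nets
def cloud(cam,depth):
    p=camera_params(cam);v,u=np.mgrid[0:480,0:640]
    X=np.stack([(u-p['cx'])/p['fx']*depth,(v-p['cy'])/p['fy']*depth,depth],-1)
    return (X-np.array(p['t']))@np.array(p['R'])
E
python3 - <<'E'
from h import *
for c in ['top','scene']:
    img,d=read_camera(c);cv2.imwrite(f'pics/{c}0.png',img)
    W=cloud(c,d)
    p=camera_params(c);print(c,-np.array(p['R']).T@p['t'],p['fx'])
    for n in ['plate','rose','scriber','ring','pad','vise','jade','clip']:
        for m in nets.masks_of(c,n)[:2]:
            r=m['region']&(d>0)
            P=W[r]
            if len(P)<5: continue
            zt=np.percentile(P[:,2],95)
            rect=cv2.minAreaRect(P[:,:2].astype(np.float32))
            print(n,round(m['conf'],2),np.round(m['box']),r.sum(),'med',np.round(np.median(P,0),3),'zt',round(zt,3),'rect',np.round(rect[0],3),np.round(rect[1],3),round(rect[2],1))
s=robot.observe();print(s)
E
```

```text
top [ 0.48517684 -0.016169    0.93956457] 514.1682505133515
plate 0.64 [113. 185. 158. 222.] 847 med [0.581 0.33  0.011] zt 0.014 rect [0.582 0.334] [0.047 0.065] 37.3
rose 0.58 [125. 271. 140. 287.] 159 med [0.447 0.325 0.012] zt 0.015 rect [0.447 0.326] [0.022 0.025] 0.8
ring 0.57 [491. 194. 511. 205.] 35 med [ 0.604 -0.341  0.007] zt 0.01 rect [ 0.603 -0.332] [0.013 0.026] 1.2
pad 0.76 [200. 204. 284. 268.] 3979 med [0.53  0.134 0.002] zt 0.005 rect [0.531 0.134] [0.104 0.136] 8.7
pad 0.64 [115. 184. 154. 223.] 791 med [0.581 0.33  0.011] zt 0.014 rect [0.584 0.333] [0.046 0.061] 36.9
vise 0.56 [368. 197. 430. 256.] 2642 med [ 0.545 -0.143  0.085] zt 0.103 rect [ 0.548 -0.15 ] [0.1   0.096] 28.7
jade 0.58 [501. 284. 512. 298.] 204 med [ 0.442 -0.344  0.01 ] zt 0.014 rect [ 0.443 -0.347] [0.025 0.029] 36.1
clip 0.96 [271. 285. 339. 327.] 1156 med [0.405 0.016 0.014] zt 0.033 rect [0.403 0.016] [0.116 0.052] 74.1
scene [1.14851435 0.28134311 0.68090441] 512.7098946846011
plate 0.89 [483. 323. 531. 354.] 1062 med [0.586 0.329 0.013] zt 0.015 rect [0.576 0.33 ] [0.051 0.072] 36.6
rose
[... 651 characters left out ...]
{'time': 0.9, 'qpos': array([ 1.11403097e+00,  3.41984841e-01,  1.52407108e+00, -2.03510089e-05,
        1.27542259e+00, -1.46036077e-01]), 'qvel': array([ 6.94567211e-04, -1.03808568e-03, -8.88976365e-04,  4.57421935e-05,
       -4.22256087e-04, -1.01722547e-03]), 'joint_efforts': array([-4.74658882e-04, -4.31115282e+01, -2.44480580e+01,  7.19788182e-02,
        4.80620598e-02,  3.01162871e-06]), 'tool_pos': array([0.16053405, 0.49987944, 0.22675849]), 'tool_rot': array([3.14148255e+00, 3.58735051e-05, 2.83086930e+00]), 'contact_force': array([ 0.66107658,  0.96685669, -0.17302596]), 'torque': array([-0.00322081,  0.03894663,  0.00455362]), 'grip_force': 0.0, 'opening': 0.09185447153644986}
```

View pics/top0.png

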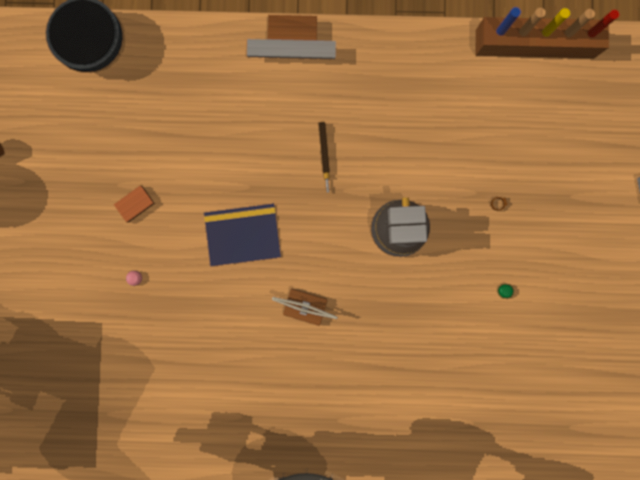

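View pics/scene0.png

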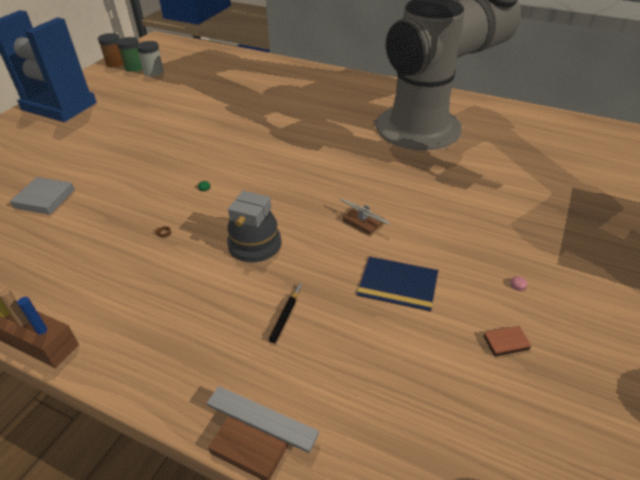

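The plate is at (134,203), the rose at (134,278), and the pad at (242,235) with its strip on the far side (+x). The scriber is at (325,155), the vise jaws at (407,224), the ring at (499,203), jade at (506,291) and the clip at (306,306). Next I'll measure these more precisely.

```bash
cat >> h.py <<'E'
def ray(cam,uv,z):
    p=camera_params(cam);R=np.array(p['R']);C=-R.T@np.array(p['t'])
    uv=np.atleast_2d(np.float64(uv));d=np.c_[(uv[:,0]-p['cx'])/p['fx'],(uv[:,1]-p['cy'])/p['fy'],np.ones(len(uv))]@R
    return (C+d*((z-C[2])/d[:,2])[:,None])
def rect_of(cam,mask,z):
    n,l,st,_=cv2.connectedComponentsWithStats(mask.astype(np.uint8))
    if n<2: return None
    k=1+np.argmax(st[1:,4]);v,u=np.nonzero(l==k)
    P=ray(cam,np.c_[u,v],z)[:,:2]
    (c,s,a)=cv2.minAreaRect((P*1000).astype(np.float32))
    if s[0]<s[1]: a+=90;s=s[::-1]
    a=(a+90)%180-90
    return 'c',np.round(c,1),'mean',np.round(P.mean(0)*1000,1),'s',np.round(s,1),'ang',round(a,1),len(u)
E
python3 - <<'E'
from h import *
def run(c,boxes):
    img,d=read_camera(c);W=cloud(c,d);hsv=cv2.cvtColor(img,cv2.COLOR_BGR2HSV).astype(int);H,S,V=hsv[...,0],hsv[...,1],hsv[...,2]
    def bx(b):
        m=np.zeros((480,640),bool);m[b[1]:b[3],b[0]:b[2]]=1;return m
    z=W[...,2]*(d>0)
    for n,b in boxes.items():
        B=bx(b)
        if n=='plate': m,zz=B&(z>.0095),.012
        if n=='padblue': m,zz=B&(H>105)&(H<135)&(S>70),.003
        if n=='strip': m,zz=B&(H>20)&(H<32)&(S>150)&(V>140),.003
        if n=='rose': m,zz=B&((H>165)|(H<6))&(S>60)&(V>120),.006
        if n=='scrib': m,zz=B&(z>.006),.0065
        if n=='scribblk': m,zz=B&(V<60),.010
        if n=='jaw': m,zz=B&(z>.097)&(z<.11),.102
        if n=='ring': m,zz=B&(z>.0045),.007
        if n=='jade': m,zz=B&(H>50)&(H<90)&(S>100),.006
        print(c,n,rect_of(c,m,zz))
    return img,W
img,W=run('top',dict(plate=(105,175,165,230),padblue=(195,195,290,275),strip=(195,195,290,230),rose=(120,265,150,292),scrib=(305,110,345,200),scribblk=(305,110,345,200),jaw=(370,190,440,260),ring=(485,190,515,215),jade=(490,275,525,305)))
i2,_=run('scene',dict(plate=(475,315,540,360),padblue=(345,250,445,315),strip=(345,270,445,315),rose=(500,268,535,298),scrib=(260,275,310,348),scribblk=(260,275,310,348),jaw=(220,185,280,240),ring=(145,215,180,245),jade=(190,170,220,200)))
a=cv2.resize(img[185:225,475:525],(400,320),interpolation=cv2.INTER_CUBIC)
b=cv2.resize(i2[215:247,143:183],(400,320),interpolation=cv2.INTER_CUBIC)
c=cv2.resize(img[110:200,285:365],(355,400),interpolation=cv2.INTER_CUBIC)
o=np.zeros((600,800,3),np.uint8);o[:320,:400]=a;o[:320,400:]=b;o[320:600,:249]=cv2.resize(c,(249,280));
e=cv2.resize(img[190:262,365:440],(290,280),interpolation=cv2.INTER_CUBIC);o[320:,250:540]=e
cv2.imwrite('pics/crop.png',o)
for c in ['top','scene']:
    for n in ['plate','rose','ring','scriber','pad']:
        L=nets.landmark_of(c,n)
        if L: print(c,n,round(L[0]['conf'],2),np.round(L[0]['pixel'],1),np.round(ray(c,L[0]['pixel'][::-1],0.0)*1000,1))
E
```

```text
top plate ('c', array([581.8, 331.4]), 'mean', array([581.7, 331.3]), 's', array([60.8, 40.8]), 'ang', -52.6, 652)
top padblue None
top strip ('c', array([568. , 138.1]), 'mean', array([568.2, 137.4]), 's', array([127.1,   8. ]), 'ang', -81.1, 290)
top rose ('c', array([447.7, 327.4]), 'mean', array([447.3, 327. ]), 's', array([25.6, 23.6]), 'ang', -88.5, 163)
top scrib ('c', array([682.6, -13.4]), 'mean', array([688.2, -12.7]), 's', array([119.,  13.]), 'ang', 6.5, 413)
top scribblk ('c', array([695.4, -12.6]), 'mean', array([694.9, -12.7]), 's', array([87.2,  7.4]), 'ang', 6.2, 185)
top jaw ('c', array([ 534.4, -154. ]), 'mean', array([ 534.5, -154. ]), 's', array([57.9, 28. ]), 'ang', -85.8, 609)
top ring ('c', array([ 599.4, -332.7]), 'mean', array([ 600. , -333.9]), 's', array([27.3, 23.7]), 'ang', -88.5, 76)
top jade ('c', array([ 441.3, -347.3]), 'mean', array([ 441.9, -347.2]), 's', array([23.4, 21.6]), 'ang', -89.4, 143)
scene plate ('c', array([582.9, 329. ]), 'mean', array([582.8, 329.4]), 's', array([63.1, 43.1]), 'ang', -52.4, 866)
scene padblue ('c', array([521. , 128.6
[... 719 characters left out ...]
ay([ 600.9, -337.7]), 's', array([31.2, 27.3]), 'ang', 38.9, 94)
scene jade ('c', array([ 441.6, -351.8]), 'mean', array([ 441.5, -351.4]), 's', array([27.2, 19.6]), 'ang', 34.7, 67)
top plate 0.92 [204.7 135.1] [[581.  331.5   0. ]]
top rose 0.57 [278.1 135.3] [[446.5 325.4   0. ]]
top ring 0.5 [200.4 499.9] [[ 606.  -337.6    0. ]]
top scriber 0.8 [154.6 324.3] [[682.6 -14.1   0. ]]
top pad 0.64 [233. 239.] [[533.9 138.4   0. ]]
scene plate 0.94 [342.6 507.3] [[579.3 331.6   0. ]]
scene rose 0.57 [283.4 517.8] [[441.6 323.9   0. ]]
scene ring 0.69 [235.7 163.8] [[ 606.6 -332.3    0. ]]
scene scriber 0.67 [310.1 291. ] [[667.2 -13.8   0. ]]
scene pad 0.62 [281.4 397.1] [[527.8 127.8   0. ]]
```

View pics/crop.png

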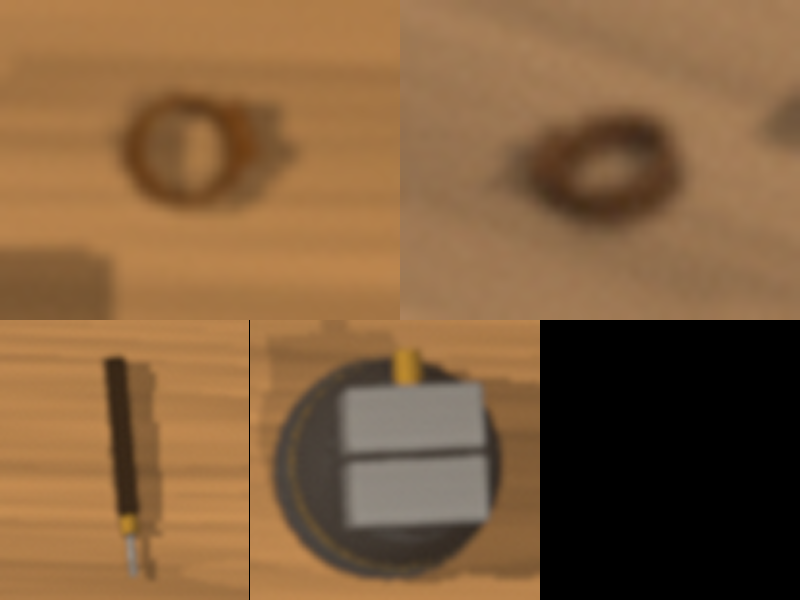

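The ring's signet face points to -y (right in the picture), the scriber's point faces -x, and both jaw halves are visible, centred near pixel (408,225). Next is a helper that converts targets into row values.

```bash
cat > plan.py <<'E'
import sys,numpy as np
from scipy.spatial.transform import Rotation as Ro
from h import *
# args: x,y,z(mm),yaw(deg) targets ; prints row values relative to current pose
s=robot.observe();p=s['tool_pos']*1000;R=Ro.from_euler('xyz',s['tool_rot'])
print('t',round(s['time'],2),'p',np.round(p,1),'rpy',np.round(np.degrees(s['tool_rot']),2),'op',round(s['opening']*1000,1),'g',round(s['grip_force'],1))
for a in sys.argv[1:]:
    x,y,z,w=map(float,a.split(','))
    d=R.inv().apply(np.array([x,y,z])-p)/750
    rv=(R.inv()*Ro.from_euler('xyz',[180,0,w],degrees=True)).as_rotvec()/(np.pi/4)
    print(a,'xyz',np.round(d,4),'r',np.round(rv,3))
E
python3 plan.py 582,330.5,100,127.5 582,330.5,3,127.5
python3 -c "
from h import *
print(ray('top',[[407.9,225.0]],.102)*1000, ray('top',[[498,203.7]],.005)*1000)"
```

```text
t 1.5 p [160.5 499.9 226.7] rpy [180.     0.   162.19] op 91.6 g 0.0
582,330.5,100,127.5 xyz [-0.6041 -0.0432  0.169 ] r [ 0.    -0.     0.771]
582,330.5,3,127.5 xyz [-0.6041 -0.0432  0.2983] r [ 0.    -0.     0.771]
[[ 548.77577129 -153.55408318  102.        ]] [[ 599.21543989 -332.51306092    5.        ]]
```

{"name": "step_arm", "arguments": {"steps": [{"x":-0.6041,"y":-0.0432,"z":0.169,"rz":0.771,"claw":0.5},{"x":-0.6041,"y":-0.0432,"z":0.169,"rz":0.771,"claw":0.5},{"x":-0.6041,"y":-0.0432,"z":0.169,"rz":0.771,"claw":0.5},{"x":-0.6041,"y":-0.0432,"z":0.169,"rz":0.771,"claw":0.5},{"x":-0.6041,"y":-0.0432,"z":0.169,"rz":0.771,"claw":0.5},{"x":-0.6041,"y":-0.0432,"z":0.169,"rz":0.771,"claw":0.5},{"x":-0.6041,"y":-0.0432,"z":0.169,"rz":0.771,"claw":0.5},{"x":-0.6041,"y":-0.0432,"z":0.169,"rz":0.771,"claw":0.5},{"x":-0.6041,"y":-0.0432,"z":0.169,"rz":0.771,"claw":0.5},{"x":-0.6041,"y":-0.0432,"z":0.169,"rz":0.771,"claw":0.5},{"x":-0.6041,"y":-0.0432,"z":0.169,"rz":0.771,"claw":0.5},{"x":-0.6041,"y":-0.0432,"z":0.169,"rz":0.771,"claw":0.5}]}}

```text
$.steps[0]: bad value
```

```bash
python3 plan.py 582,330.5,100,127.5 582,330.5,4,127.5
```

```text
t 1.5 p [160.5 499.9 226.7] rpy [180.     0.   162.19] op 91.6 g 0.0
582,330.5,100,127.5 xyz [-0.6041 -0.0432  0.169 ] r [ 0.    -0.     0.771]
582,330.5,4,127.5 xyz [-0.6041 -0.0432  0.297 ] r [ 0.    -0.     0.771]
```

{"name": "step_arm", "arguments": {"steps": [{"x":-0.604,"y":-0.043,"z":0.169,"rx":0,"ry":0,"rz":0.771,"claw":0.5}]}}

```text
time: 1.58
tool_pos: [0.1941, 0.4876, 0.2174]
tool_rot: [3.137, -0.002, 2.712]
contact_force: [0.4, 0.7, -0.4]
opening: 0.0886
grip_force: 0.0
```

```bash
python3 plan.py 582,330.5,100,127.5
```

```text
t 1.58 p [194.1 487.6 217.4] rpy [ 1.7975e+02 -1.3000e-01  1.5540e+02] op 88.6 g 0.0
582,330.5,100,127.5 xyz [-0.5579  0.0241  0.1553] r [ 0.005 -0.004  0.62 ]
```

{"name": "step_arm", "arguments": {"steps": [{"x":-0.558,"y":0.024,"z":0.155,"rx":0,"ry":0,"rz":0.62,"claw":0.5},{"x":-0.558,"y":0.024,"z":0.155,"rx":0,"ry":0,"rz":0.62,"claw":0.5},{"x":-0.558,"y":0.024,"z":0.155,"rx":0,"ry":0,"rz":0.62,"claw":0.5},{"x":-0.558,"y":0.024,"z":0.155,"rx":0,"ry":0,"rz":0.62,"claw":0.5},{"x":-0.558,"y":0.024,"z":0.155,"rx":0,"ry":0,"rz":0.62,"claw":0.5},{"x":-0.558,"y":0.024,"z":0.155,"rx":0,"ry":0,"rz":0.62,"claw":0.5},{"x":-0.558,"y":0.024,"z":0.155,"rx":0,"ry":0,"rz":0.62,"claw":0.5},{"x":-0.558,"y":0.024,"z":0.155,"rx":0,"ry":0,"rz":0.62,"claw":0.5},{"x":-0.558,"y":0.024,"z":0.155,"rx":0,"ry":0,"rz":0.62,"claw":0.5},{"x":-0.558,"y":0.024,"z":0.155,"rx":0,"ry":0,"rz":0.62,"claw":0.5},{"x":-0.558,"y":0.024,"z":0.155,"rx":0,"ry":0,"rz":0.62,"claw":0.5},{"x":-0.558,"y":0.024,"z":0.155,"rx":0,"ry":0,"rz":0.62,"claw":0.5}]}}

```text
time: 2.58
tool_pos: [0.5879, 0.3214, 0.0969]
tool_rot: [-3.14, 0.0, 2.214]
contact_force: [-0.8, 0.3, -0.1]
opening: 0.0685
grip_force: 0.0
```

{"name": "step_arm", "arguments": {"steps": [{"x":0,"y":0,"z":0,"rx":0,"ry":0,"rz":0,"claw":0.5},{"x":0,"y":0,"z":0,"rx":0,"ry":0,"rz":0,"claw":0.5}]}}

```text
time: 2.75
tool_pos: [0.584, 0.325, 0.0993]
tool_rot: [-3.141, -0.001, 2.219]
contact_force: [0.3, -0.8, 0.6]
opening: 0.0693
grip_force: 0.0
```

```bash
python3 plan.py 582,330.5,100,127.5 582,330.5,4,127.5
```

```text
t 2.75 p [584.  325.   99.3] rpy [-1.7998e+02 -3.0000e-02  1.2715e+02] op 69.3 g 0.0
582,330.5,100,127.5 xyz [ 0.0074  0.0023 -0.0009] r [-0.001 -0.001 -0.008]
582,330.5,4,127.5 xyz [0.0074 0.0023 0.1271] r [-0.001 -0.001 -0.008]
```

{"name": "step_arm", "arguments": {"steps": [{"x":0.007,"y":0.002,"z":0.06,"rx":0,"ry":0,"rz":-0.008,"claw":0.5},{"x":0.007,"y":0.002,"z":0.09,"rx":0,"ry":0,"rz":-0.008,"claw":0.5},{"x":0.007,"y":0.002,"z":0.127,"rx":0,"ry":0,"rz":-0.008,"claw":0.5},{"x":0.007,"y":0.002,"z":0.127,"rx":0,"ry":0,"rz":-0.008,"claw":0.5},{"x":0.007,"y":0.002,"z":0.127,"rx":0,"ry":0,"rz":-0.008,"claw":0.5},{"x":0.007,"y":0.002,"z":0.127,"rx":0,"ry":0,"rz":-0.008,"claw":-0.3},{"x":0.007,"y":0.002,"z":0.127,"rx":0,"ry":0,"rz":-0.008,"claw":-0.3},{"x":0.007,"y":0.002,"z":0.127,"rx":0,"ry":0,"rz":-0.008,"claw":-0.3},{"x":0.007,"y":0.002,"z":0.127,"rx":0,"ry":0,"rz":-0.008,"claw":-0.3},{"x":0.007,"y":0.002,"z":0.127,"rx":0,"ry":0,"rz":-0.008,"claw":-0.3},{"x":0.007,"y":0.002,"z":0.127,"rx":0,"ry":0,"rz":-0.008,"claw":-0.3}], "squeeze": 20}}

```text
time: 3.67
tool_pos: [0.5829, 0.3298, 0.0045]
tool_rot: [3.141, -0.0, 2.225]
contact_force: [-0.5, 0.3, 3.1]
opening: 0.0397
grip_force: 20.0
```

```bash
python3 plan.py 582,330.5,80,127.5 531.3,132,80,98.9
```

```text
t 3.67 p [582.9 329.8   4.5] rpy [179.97  -0.   127.49] op 39.7 g 20.0
582,330.5,80,127.5 xyz [ 0.0015 -0.0003 -0.1007] r [ 0.001 -0.    -0.   ]
531.3,132,80,98.9 xyz [-0.1674 -0.215  -0.1008] r [ 0.001 -0.     0.635]
```

{"name": "step_arm", "arguments": {"steps": [{"x":0,"y":0,"z":-0.05,"rx":0,"ry":0,"rz":0,"claw":-0.3},{"x":0,"y":0,"z":-0.1,"rx":0,"ry":0,"rz":0,"claw":-0.3},{"x":-0.04,"y":-0.05,"z":-0.1,"rx":0,"ry":0,"rz":0.16,"claw":-0.3},{"x":-0.08,"y":-0.1,"z":-0.1,"rx":0,"ry":0,"rz":0.32,"claw":-0.3},{"x":-0.12,"y":-0.15,"z":-0.1,"rx":0,"ry":0,"rz":0.48,"claw":-0.3},{"x":-0.167,"y":-0.215,"z":-0.1,"rx":0,"ry":0,"rz":0.635,"claw":-0.3},{"x":-0.167,"y":-0.215,"z":-0.1,"rx":0,"ry":0,"rz":0.635,"claw":-0.3},{"x":-0.167,"y":-0.215,"z":-0.1,"rx":0,"ry":0,"rz":0.635,"claw":-0.3},{"x":-0.167,"y":-0.215,"z":-0.1,"rx":0,"ry":0,"rz":0.635,"claw":-0.3},{"x":-0.167,"y":-0.215,"z":-0.1,"rx":0,"ry":0,"rz":0.635,"claw":-0.3},{"x":-0.167,"y":-0.215,"z":-0.1,"rx":0,"ry":0,"rz":0.635,"claw":-0.3},{"x":-0.167,"y":-0.215,"z":-0.1,"rx":0,"ry":0,"rz":0.635,"claw":-0.3}]}}

```text
time: 4.67
tool_pos: [0.5313, 0.1333, 0.0789]
tool_rot: [3.141, -0.0, 1.728]
contact_force: [-0.1, -0.0, -1.3]
opening: 0.04
grip_force: 20.0
```

```bash
python3 plan.py 531.3,132,20,98.9 531.3,132,8,98.9
```

```text
t 4.67 p [531.3 133.3  78.9] rpy [ 1.7998e+02 -1.0000e-02  9.9020e+01] op 40.0 g 20.0
531.3,132,20,98.9 xyz [-0.0018 -0.0004  0.0786] r [ 0.    -0.     0.003]
531.3,132,8,98.9 xyz [-0.0018 -0.0004  0.0946] r [ 0.    -0.     0.003]
```

{"name": "step_arm", "arguments": {"steps": [{"x":-0.002,"y":0,"z":0.05,"rx":0,"ry":0,"rz":0,"claw":-0.3},{"x":-0.002,"y":0,"z":0.075,"rx":0,"ry":0,"rz":0,"claw":-0.3},{"x":-0.002,"y":0,"z":0.085,"rx":0,"ry":0,"rz":0,"claw":-0.3},{"x":-0.002,"y":0,"z":0.095,"rx":0,"ry":0,"rz":0,"claw":-0.3},{"x":-0.002,"y":0,"z":0.095,"rx":0,"ry":0,"rz":0,"claw":-0.3},{"x":-0.002,"y":0,"z":0.095,"rx":0,"ry":0,"rz":0,"claw":-0.3},{"x":-0.002,"y":0,"z":0.095,"rx":0,"ry":0,"rz":0,"claw":0.3},{"x":-0.002,"y":0,"z":0.095,"rx":0,"ry":0,"rz":0,"claw":0.3},{"x":-0.002,"y":0,"z":0.095,"rx":0,"ry":0,"rz":0,"claw":0.3},{"x":-0.002,"y":0,"z":0.095,"rx":0,"ry":0,"rz":0,"claw":0.3},{"x":-0.002,"y":0,"z":0.05,"rx":0,"ry":0,"rz":0,"claw":0.3},{"x":-0.002,"y":0,"z":0,"rx":0,"ry":0,"rz":0,"claw":0.3}]}}

```text
time: 5.67
tool_pos: [0.5294, 0.1304, 0.0777]
tool_rot: [-3.135, -0.0, 1.726]
contact_force: [0.3, -0.5, -0.4]
opening: 0.0598
grip_force: 0.0
```

```bash
python3 plan.py 446.3,326.3,80,98.9 446.3,326.3,2,98.9
```

```text
t 5.67 p [529.4 130.4  77.7] rpy [-1.7965e+02 -3.0000e-02  9.8900e+01] op 59.8 g 0.0
446.3,326.3,80,98.9 xyz [ 0.2752 -0.069  -0.0026] r [-0.008 -0.001  0.   ]
446.3,326.3,2,98.9 xyz [ 0.2752 -0.0684  0.1014] r [-0.008 -0.001  0.   ]
```

{"name": "step_arm", "arguments": {"steps": [{"x":0.275,"y":-0.068,"z":0,"rx":0,"ry":0,"rz":0,"claw":0.1},{"x":0.275,"y":-0.068,"z":0,"rx":0,"ry":0,"rz":0,"claw":0.1},{"x":0.275,"y":-0.068,"z":0,"rx":0,"ry":0,"rz":0,"claw":0.1},{"x":0.275,"y":-0.068,"z":0,"rx":0,"ry":0,"rz":0,"claw":0.1},{"x":0.275,"y":-0.068,"z":0,"rx":0,"ry":0,"rz":0,"claw":0.1},{"x":0.275,"y":-0.068,"z":0,"rx":0,"ry":0,"rz":0,"claw":0.1},{"x":0.275,"y":-0.068,"z":0,"rx":0,"ry":0,"rz":0,"claw":0.1},{"x":0.275,"y":-0.068,"z":0,"rx":0,"ry":0,"rz":0,"claw":0.1},{"x":0.275,"y":-0.068,"z":0,"rx":0,"ry":0,"rz":0,"claw":0.1},{"x":0.275,"y":-0.068,"z":0,"rx":0,"ry":0,"rz":0,"claw":0.1}]}}

```text
time: 6.5
tool_pos: [0.4498, 0.3251, 0.0791]
tool_rot: [3.142, 0.0, 1.724]
contact_force: [-0.3, -0.7, -0.4]
opening: 0.0506
grip_force: 0.0
```

```bash
python3 - <<'E'
from h import *
for c,b,rb in [('top',(195,195,290,275),(185,185,300,280)),('scene',(345,250,445,315),(340,245,450,320))]:
    img,d=read_camera(c);W=cloud(c,d);z=W[...,2]*(d>0)
    m=np.zeros((480,640),bool);m[b[1]:b[3],b[0]:b[2]]=1
    print(c,rect_of(c,m&(z>.0115)&(z<.03),.015)); print('pad',rect_of(c,m&(W[...,2]>-.01)&(cv2.cvtColor(img,cv2.COLOR_BGR2HSV)[...,0]>100),.003))
    H=cv2.cvtColor(img,cv2.COLOR_BGR2HSV).astype(int)
    print('strip',rect_of(c,m&(H[...,0]>18)&(H[...,0]<34)&(H[...,1]>140)&(H[...,2]>110),.003))
    cv2.imwrite(f'pics/{c}1.png',cv2.resize(img[b[1]-20:b[3]+20,b[0]-20:b[2]+20],None,fx=5,fy=5,interpolation=cv2.INTER_CUBIC)[:600])
E
python3 plan.py 446.5,326,80,98.9 446.5,326,2,98.9
```

```text
top ('c', array([531.4, 133.6]), 'mean', array([531.7, 133.8]), 's', array([60.3, 40.3]), 'ang', -81.4, 717)
pad ('c', array([522.3, 130.9]), 'mean', array([518.4, 129.8]), 's', array([127.5,  78.3]), 'ang', -81.1, 2141)
strip ('c', array([568.1, 138.3]), 'mean', array([568. , 138.8]), 's', array([130.7,  10.3]), 'ang', -81.1, 398)
scene ('c', array([533.3, 130.9]), 'mean', array([532.8, 131.1]), 's', array([60.2, 45.5]), 'ang', -81.0, 626)
pad ('c', array([520.4, 128.2]), 'mean', array([520.6, 129.7]), 's', array([128.2,  77.7]), 'ang', -81.1, 1530)
strip ('c', array([566.3, 135.2]), 'mean', array([566.2, 136.6]), 's', array([128.9,   8. ]), 'ang', -81.0, 242)
t 6.6 p [449.7 325.3  79.1] rpy [180.     0.    98.79] op 50.2 g 0.0
446.5,326,80,98.9 xyz [ 0.0016 -0.0041 -0.0013] r [ 0.     0.    -0.002]
446.5,326,2,98.9 xyz [ 0.0016 -0.0041  0.1027] r [ 0.     0.    -0.002]
```

View pics/top1.png

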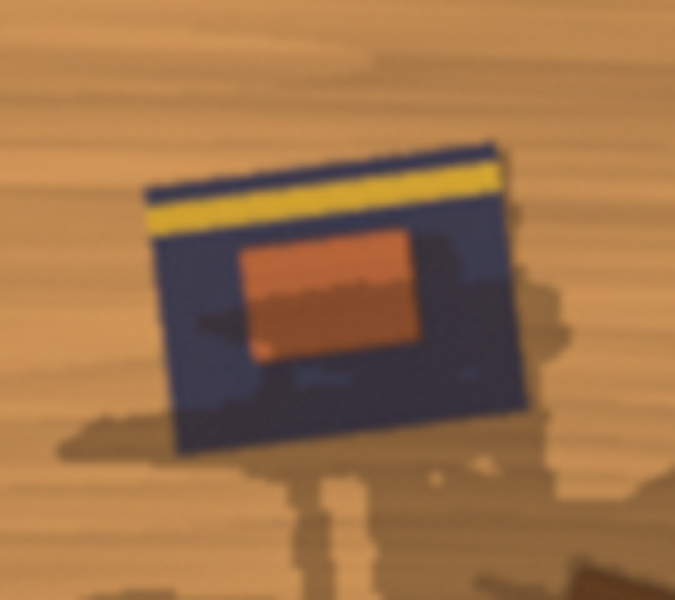

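The plate lies square and centred on the pad, at about (330,295) in the crop. Next I'll grasp the rose.

{"name": "step_arm", "arguments": {"steps": [{"x":0.002,"y":-0.004,"z":0.05,"rx":0,"ry":0,"rz":0,"claw":0.1},{"x":0.002,"y":-0.004,"z":0.08,"rx":0,"ry":0,"rz":0,"claw":0.1},{"x":0.002,"y":-0.004,"z":0.095,"rx":0,"ry":0,"rz":0,"claw":0.1},{"x":0.002,"y":-0.004,"z":0.103,"rx":0,"ry":0,"rz":0,"claw":0.1},{"x":0.002,"y":-0.004,"z":0.103,"rx":0,"ry":0,"rz":0,"claw":0.1},{"x":0.002,"y":-0.004,"z":0.103,"rx":0,"ry":0,"rz":0,"claw":-0.6},{"x":0.002,"y":-0.004,"z":0.103,"rx":0,"ry":0,"rz":0,"claw":-0.6},{"x":0.002,"y":-0.004,"z":0.103,"rx":0,"ry":0,"rz":0,"claw":-0.6},{"x":0.002,"y":-0.004,"z":0.103,"rx":0,"ry":0,"rz":0,"claw":-0.6},{"x":0.002,"y":-0.004,"z":0.103,"rx":0,"ry":0,"rz":0,"claw":-0.6},{"x":0.002,"y":-0.004,"z":0.103,"rx":0,"ry":0,"rz":0,"claw":-0.6}], "squeeze": 10}}

```text
time: 7.52
tool_pos: [0.4462, 0.3277, 0.0024]
tool_rot: [3.14, -0.0, 1.727]
contact_force: [0.6, -0.3, 3.7]
opening: 0.0267
grip_force: 10.0
```

```bash
python3 plan.py 446.5,326,80,98.9 531.3,132,80,98.9
```

```text
t 7.52 p [446.2 327.7   2.4] rpy [ 1.7993e+02 -2.0000e-02  9.8920e+01] op 26.7 g 10.0
446.5,326,80,98.9 xyz [-2.300e-03  1.000e-04 -1.035e-01] r [ 0.002 -0.001  0.001]
531.3,132,80,98.9 xyz [-0.2754  0.0717 -0.1035] r [ 0.002 -0.001  0.001]
```

{"name": "step_arm", "arguments": {"steps": [{"x":0,"y":0,"z":-0.05,"rx":0,"ry":0,"rz":0,"claw":-0.6},{"x":0,"y":0,"z":-0.104,"rx":0,"ry":0,"rz":0,"claw":-0.6},{"x":-0.05,"y":0.013,"z":-0.104,"rx":0,"ry":0,"rz":0,"claw":-0.6},{"x":-0.1,"y":0.026,"z":-0.104,"rx":0,"ry":0,"rz":0,"claw":-0.6},{"x":-0.15,"y":0.039,"z":-0.104,"rx":0,"ry":0,"rz":0,"claw":-0.6},{"x":-0.2,"y":0.052,"z":-0.104,"rx":0,"ry":0,"rz":0,"claw":-0.6},{"x":-0.25,"y":0.065,"z":-0.104,"rx":0,"ry":0,"rz":0,"claw":-0.6},{"x":-0.275,"y":0.072,"z":-0.104,"rx":0,"ry":0,"rz":0,"claw":-0.6},{"x":-0.275,"y":0.072,"z":-0.104,"rx":0,"ry":0,"rz":0,"claw":-0.6},{"x":-0.275,"y":0.072,"z":-0.104,"rx":0,"ry":0,"rz":0,"claw":-0.6},{"x":-0.275,"y":0.072,"z":-0.104,"rx":0,"ry":0,"rz":0,"claw":-0.6},{"x":-0.275,"y":0.072,"z":-0.104,"rx":0,"ry":0,"rz":0,"claw":-0.6}]}}

```text
time: 8.52
tool_pos: [0.5304, 0.1333, 0.0797]
tool_rot: [-3.141, -0.0, 1.728]
contact_force: [-0.2, 1.0, -0.3]
opening: 0.0268
grip_force: 10.0
```

```bash
python3 plan.py 531.3,132,30,98.9 531.3,132,17.5,98.9
python3 - <<'E'
from h import *
img,d=read_camera('scene');cv2.imwrite('pics/hold.png',cv2.resize(img[200:330,320:470],None,fx=4,fy=4,interpolation=cv2.INTER_CUBIC))
E
```

```text
t 8.52 p [530.4 133.3  79.7] rpy [-1.7998e+02 -2.0000e-02  9.9000e+01] op 26.8 g 10.0
531.3,132,30,98.9 xyz [-0.002   0.0009  0.0663] r [-0.001 -0.     0.002]
531.3,132,17.5,98.9 xyz [-0.002   0.0009  0.0829] r [-0.001 -0.     0.002]
```

View pics/hold.png

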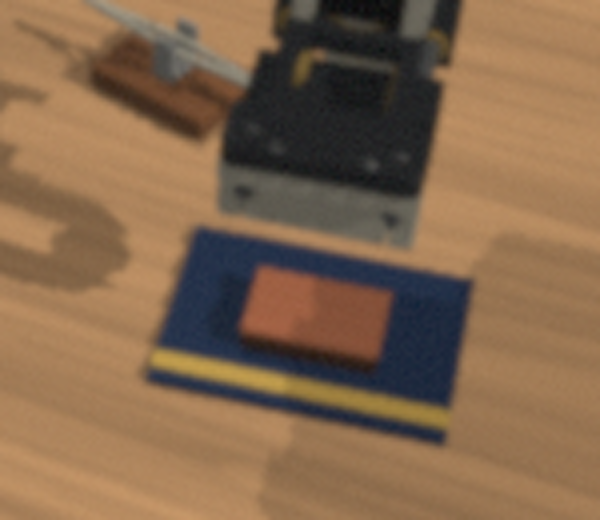

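The front finger hides the rose, but the opening of 26.8 mm shows it is held. Next I'll lower it onto the plate, which is at (315,310) in the crop.

{"name": "step_arm", "arguments": {"steps": [{"x":-0.002,"y":0.001,"z":0.04,"rx":0,"ry":0,"rz":0,"claw":-0.6},{"x":-0.002,"y":0.001,"z":0.065,"rx":0,"ry":0,"rz":0,"claw":-0.6},{"x":-0.002,"y":0.001,"z":0.076,"rx":0,"ry":0,"rz":0,"claw":-0.6},{"x":-0.002,"y":0.001,"z":0.083,"rx":0,"ry":0,"rz":0,"claw":-0.6},{"x":-0.002,"y":0.001,"z":0.083,"rx":0,"ry":0,"rz":0,"claw":-0.6},{"x":-0.002,"y":0.001,"z":0.083,"rx":0,"ry":0,"rz":0,"claw":-0.6},{"x":-0.002,"y":0.001,"z":0.083,"rx":0,"ry":0,"rz":0,"claw":0},{"x":-0.002,"y":0.001,"z":0.083,"rx":0,"ry":0,"rz":0,"claw":0},{"x":-0.002,"y":0.001,"z":0.083,"rx":0,"ry":0,"rz":0,"claw":0},{"x":-0.002,"y":0.001,"z":0.083,"rx":0,"ry":0,"rz":0,"claw":0},{"x":-0.002,"y":0.001,"z":0.04,"rx":0,"ry":0,"rz":0,"claw":0},{"x":-0.002,"y":0.001,"z":-0.03,"rx":0,"ry":0,"rz":0,"claw":0}]}}

```text
time: 9.57
tool_pos: [0.5296, 0.1304, 0.0893]
tool_rot: [-3.134, -0.0, 1.726]
contact_force: [1.0, 1.0, -0.6]
opening: 0.0457
grip_force: 0.0
```

```bash
python3 plan.py 678.5,-15,100,53 678.5,-15,100,6.4
```

```text
t 9.57 p [529.6 130.4  89.3] rpy [-1.7955e+02 -3.0000e-02  9.8900e+01] op 45.7 g 0.0
678.5,-15,100,53 xyz [-0.2223  0.166  -0.0156] r [-0.01   0.003  1.02 ]
678.5,-15,100,6.4 xyz [-0.2223  0.166  -0.0156] r [-0.008  0.008  2.056]
```

Rise first, then travel to the scriber in two calls because of the turn.

{"name": "step_arm", "arguments": {"steps": [{"x":-0.02,"y":0.015,"z":-0.015,"rx":0,"ry":0,"rz":0.1,"claw":-0.1},{"x":-0.06,"y":0.045,"z":-0.015,"rx":0,"ry":0,"rz":0.25,"claw":-0.1},{"x":-0.1,"y":0.075,"z":-0.015,"rx":0,"ry":0,"rz":0.4,"claw":-0.1},{"x":-0.14,"y":0.105,"z":-0.015,"rx":0,"ry":0,"rz":0.55,"claw":-0.1},{"x":-0.18,"y":0.135,"z":-0.015,"rx":0,"ry":0,"rz":0.7,"claw":-0.1},{"x":-0.222,"y":0.166,"z":-0.015,"rx":0,"ry":0,"rz":0.85,"claw":-0.1},{"x":-0.222,"y":0.166,"z":-0.015,"rx":0,"ry":0,"rz":1,"claw":-0.1},{"x":-0.222,"y":0.166,"z":-0.015,"rx":0,"ry":0,"rz":1,"claw":-0.1},{"x":-0.222,"y":0.166,"z":-0.015,"rx":0,"ry":0,"rz":1,"claw":-0.1}]}}

```text
time: 10.32
tool_pos: [0.6803, -0.0144, 0.1022]
tool_rot: [-3.14, 0.0, 0.944]
contact_force: [0.2, -0.3, 0.3]
opening: 0.0408
grip_force: 0.0
```

{"name": "step_arm", "arguments": {"steps": [{"x":0,"y":0,"z":0,"rx":0,"ry":0,"rz":1,"claw":-0.1},{"x":0,"y":0,"z":0,"rx":0,"ry":0,"rz":1,"claw":-0.1},{"x":0,"y":0,"z":0,"rx":0,"ry":0,"rz":1,"claw":-0.1},{"x":0,"y":0,"z":0,"rx":0,"ry":0,"rz":1,"claw":-0.1},{"x":0,"y":0,"z":0,"rx":0,"ry":0,"rz":1,"claw":-0.1},{"x":0,"y":0,"z":0,"rx":0,"ry":0,"rz":1,"claw":-0.1},{"x":0,"y":0,"z":0,"rx":0,"ry":0,"rz":1,"claw":-0.1},{"x":0,"y":0,"z":0,"rx":0,"ry":0,"rz":1,"claw":-0.1},{"x":0,"y":0,"z":0,"rx":0,"ry":0,"rz":1,"claw":-0.1},{"x":0,"y":0,"z":0,"rx":0,"ry":0,"rz":1,"claw":-0.1},{"x":0,"y":0,"z":0,"rx":0,"ry":0,"rz":1,"claw":-0.1}]}}

```text
time: 11.23
tool_pos: [0.6807, -0.014, 0.1028]
tool_rot: [-3.141, -0.0, 0.158]
contact_force: [-0.2, -0.1, -0.0]
opening: 0.0416
grip_force: 0.0
```

```bash
python3 plan.py 678.5,-15,100,6.4 678.5,-15,5,6.4;  python3 - <<'E'
from h import *
b=(195,195,290,275)
img,d=read_camera('top')
H=cv2.cvtColor(img,cv2.COLOR_BGR2HSV).astype(int);W=cloud('top',d)
m=np.zeros((480,640),bool);m[b[1]:b[3],b[0]:b[2]]=1
print('rose',rect_of('top',m&(H[...,0]>160)&(H[...,1]>50),.022),rect_of('top',m&(W[...,2]>.0195)&(W[...,2]<.04),.022))
cv2.imwrite('pics/top2.png',cv2.resize(img[180:290,180:310],None,fx=5,fy=5,interpolation=cv2.INTER_CUBIC))
E
```

```text
t 11.23 p [680.7 -14.  102.8] rpy [-179.99   -0.      9.06] op 41.6 g 0.0
678.5,-15,100,6.4 xyz [-0.0031  0.0009  0.0038] r [-0.    -0.     0.059]
678.5,-15,5,6.4 xyz [-0.0031  0.0009  0.1305] r [-0.    -0.     0.059]
rose ('c', array([545., 165.]), 'mean', array([545.1, 164.8]), 's', array([8. , 2.4]), 'ang', -24.7, 6) None
```

View pics/top2.png

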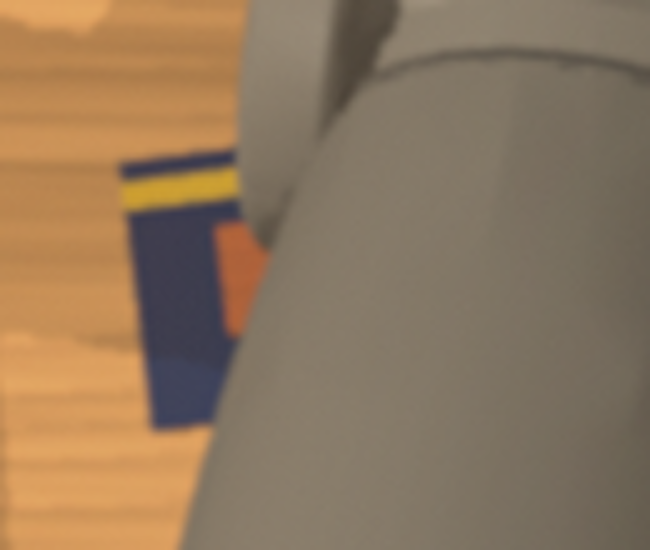

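The arm hides the plate in this view, so I'll check the rose later. Next I'll grasp the scriber.

{"name": "step_arm", "arguments": {"steps": [{"x":-0.003,"y":0.001,"z":0.05,"rx":0,"ry":0,"rz":0.059,"claw":-0.1},{"x":-0.003,"y":0.001,"z":0.1,"rx":0,"ry":0,"rz":0.059,"claw":-0.1},{"x":-0.003,"y":0.001,"z":0.12,"rx":0,"ry":0,"rz":0.059,"claw":-0.1},{"x":-0.003,"y":0.001,"z":0.131,"rx":0,"ry":0,"rz":0.059,"claw":-0.1},{"x":-0.003,"y":0.001,"z":0.131,"rx":0,"ry":0,"rz":0.059,"claw":-0.1},{"x":-0.003,"y":0.001,"z":0.131,"rx":0,"ry":0,"rz":0.059,"claw":-0.9},{"x":-0.003,"y":0.001,"z":0.131,"rx":0,"ry":0,"rz":0.059,"claw":-0.9},{"x":-0.003,"y":0.001,"z":0.131,"rx":0,"ry":0,"rz":0.059,"claw":-0.9},{"x":-0.003,"y":0.001,"z":0.131,"rx":0,"ry":0,"rz":0.059,"claw":-0.9},{"x":-0.003,"y":0.001,"z":0.131,"rx":0,"ry":0,"rz":0.059,"claw":-0.9},{"x":-0.003,"y":0.001,"z":0.131,"rx":0,"ry":0,"rz":0.059,"claw":-0.9},{"x":-0.003,"y":0.001,"z":0.131,"rx":0,"ry":0,"rz":0.059,"claw":-0.9}], "squeeze": 15}}

```text
time: 12.28
tool_pos: [0.6793, -0.0156, 0.0055]
tool_rot: [3.141, -0.002, 0.109]
contact_force: [-0.3, -0.2, 6.3]
opening: 0.0128
grip_force: 15.0
```

```bash
python3 plan.py 678.5,-15,100,6.4 610.3,144.4,100,51
```

```text
t 12.28 p [679.3 -15.6   5.5] rpy [ 1.7998e+02 -9.0000e-02  6.2600e+00] op 12.8 g 15.0
678.5,-15,100,6.4 xyz [-0.0008 -0.0008 -0.126 ] r [ 0.    -0.002 -0.003]
610.3,144.4,100,51 xyz [-0.068  -0.222  -0.1262] r [ 0.001 -0.002 -0.994]
```

{"name": "step_arm", "arguments": {"steps": [{"x":0,"y":0,"z":-0.04,"rx":0,"ry":0,"rz":0,"claw":-0.9},{"x":0,"y":0,"z":-0.09,"rx":0,"ry":0,"rz":0,"claw":-0.9},{"x":0,"y":0,"z":-0.126,"rx":0,"ry":0,"rz":-0.1,"claw":-0.9},{"x":-0.014,"y":-0.044,"z":-0.126,"rx":0,"ry":0,"rz":-0.25,"claw":-0.9},{"x":-0.028,"y":-0.088,"z":-0.126,"rx":0,"ry":0,"rz":-0.4,"claw":-0.9},{"x":-0.042,"y":-0.132,"z":-0.126,"rx":0,"ry":0,"rz":-0.55,"claw":-0.9},{"x":-0.055,"y":-0.177,"z":-0.126,"rx":0,"ry":0,"rz":-0.7,"claw":-0.9},{"x":-0.068,"y":-0.222,"z":-0.126,"rx":0,"ry":0,"rz":-0.85,"claw":-0.9},{"x":-0.068,"y":-0.222,"z":-0.126,"rx":0,"ry":0,"rz":-1,"claw":-0.9},{"x":-0.068,"y":-0.222,"z":-0.126,"rx":0,"ry":0,"rz":-1,"claw":-0.9}]}}

```text
time: 13.12
tool_pos: [0.6089, 0.1465, 0.0989]
tool_rot: [-3.141, 0.0, 0.902]
contact_force: [-0.2, -1.1, -1.0]
opening: 0.0125
grip_force: 15.0
```

{"name": "step_arm", "arguments": {"steps": [{"x":0,"y":0,"z":0,"rx":0,"ry":0,"rz":-0.15,"claw":-0.9},{"x":0,"y":0,"z":0,"rx":0,"ry":0,"rz":-0.3,"claw":-0.9},{"x":0,"y":0,"z":0,"rx":0,"ry":0,"rz":-0.45,"claw":-0.9},{"x":0,"y":0,"z":0,"rx":0,"ry":0,"rz":-0.6,"claw":-0.9},{"x":0,"y":0,"z":0,"rx":0,"ry":0,"rz":-0.75,"claw":-0.9},{"x":0,"y":0,"z":0,"rx":0,"ry":0,"rz":-0.9,"claw":-0.9},{"x":0,"y":0,"z":0,"rx":0,"ry":0,"rz":-1,"claw":-0.9},{"x":0,"y":0,"z":0,"rx":0,"ry":0,"rz":-1,"claw":-0.9},{"x":0,"y":0,"z":0,"rx":0,"ry":0,"rz":-1,"claw":-0.9},{"x":0,"y":0,"z":0,"rx":0,"ry":0,"rz":-1,"claw":-0.9}]}}

```text
time: 13.95
tool_pos: [0.6101, 0.1438, 0.0988]
tool_rot: [-3.142, 0.0, 1.675]
contact_force: [-0.0, 0.4, -0.9]
opening: 0.0129
grip_force: 15.0
```

```bash
python3 plan.py 610.3,144.4,100,98.9 610.3,144.4,6,98.9;  python3 - <<'E'
from h import *
img,d=read_camera('scene')
cv2.imwrite('pics/scene2.png',cv2.resize(img[200:340,300:470],None,fx=4,fy=4,interpolation=cv2.INTER_CUBIC))
E
```

```text
t 13.95 p [610.1 143.8  98.8] rpy [-180.      0.     95.98] op 12.9 g 15.0
610.3,144.4,100,98.9 xyz [ 0.0008  0.0003 -0.0016] r [-0.     0.    -0.065]
610.3,144.4,6,98.9 xyz [0.0008 0.0003 0.1237] r [-0.     0.    -0.065]
```

View pics/scene2.png

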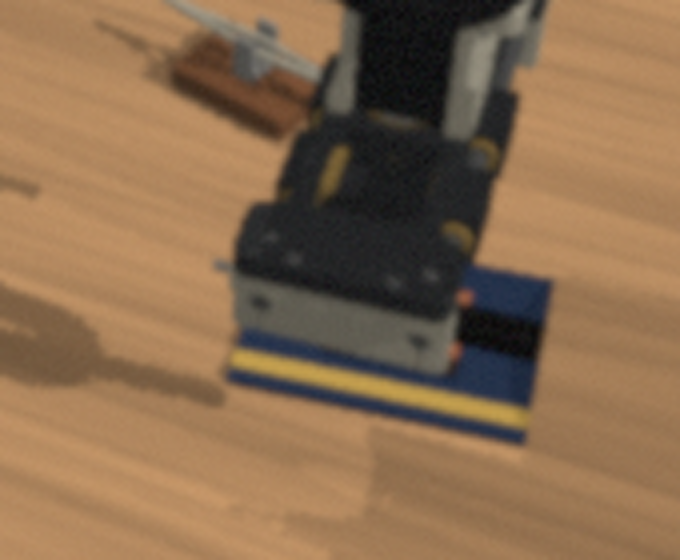

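The scriber is held level, running from (220,265) to (540,340). I'll lower it and release.

{"name": "step_arm", "arguments": {"steps": [{"x":0.001,"y":0,"z":0.05,"rx":0,"ry":0,"rz":-0.065,"claw":-0.9},{"x":0.001,"y":0,"z":0.09,"rx":0,"ry":0,"rz":-0.065,"claw":-0.9},{"x":0.001,"y":0,"z":0.115,"rx":0,"ry":0,"rz":-0.065,"claw":-0.9},{"x":0.001,"y":0,"z":0.124,"rx":0,"ry":0,"rz":-0.065,"claw":-0.9},{"x":0.001,"y":0,"z":0.124,"rx":0,"ry":0,"rz":-0.065,"claw":-0.9},{"x":0.001,"y":0,"z":0.124,"rx":0,"ry":0,"rz":-0.065,"claw":-0.9},{"x":0.001,"y":0,"z":0.124,"rx":0,"ry":0,"rz":-0.065,"claw":-0.3},{"x":0.001,"y":0,"z":0.124,"rx":0,"ry":0,"rz":-0.065,"claw":-0.3},{"x":0.001,"y":0,"z":0.124,"rx":0,"ry":0,"rz":-0.065,"claw":-0.3},{"x":0.001,"y":0,"z":0.124,"rx":0,"ry":0,"rz":-0.065,"claw":-0.3},{"x":0.001,"y":0,"z":0.06,"rx":0,"ry":0,"rz":-0.065,"claw":-0.3},{"x":0.001,"y":0,"z":-0.05,"rx":0,"ry":0,"rz":-0.065,"claw":-0.3}]}}

```text
time: 15.0
tool_pos: [0.6077, 0.1449, 0.0875]
tool_rot: [-3.135, -0.0, 1.731]
contact_force: [1.6, 0.7, 0.9]
opening: 0.0321
grip_force: 0.0
```

```bash
python3 plan.py 601,-334.5,160,90
```

```text
t 15.0 p [607.7 144.9  87.5] rpy [-1.796e+02 -2.000e-02  9.917e+01] op 32.1 g 0.0
601,-334.5,160,90 xyz [-0.6296 -0.1114 -0.0962] r [-0.009  0.     0.204]
```

{"name": "step_arm", "arguments": {"steps": [{"x":0,"y":0,"z":-0.05,"rx":0,"ry":0,"rz":0,"claw":0},{"x":0,"y":0,"z":-0.096,"rx":0,"ry":0,"rz":0,"claw":0},{"x":-0.63,"y":-0.111,"z":-0.096,"rx":0,"ry":0,"rz":0.204,"claw":0},{"x":-0.63,"y":-0.111,"z":-0.096,"rx":0,"ry":0,"rz":0.204,"claw":0},{"x":-0.63,"y":-0.111,"z":-0.096,"rx":0,"ry":0,"rz":0.204,"claw":0},{"x":-0.63,"y":-0.111,"z":-0.096,"rx":0,"ry":0,"rz":0.204,"claw":0},{"x":-0.63,"y":-0.111,"z":-0.096,"rx":0,"ry":0,"rz":0.204,"claw":0},{"x":-0.63,"y":-0.111,"z":-0.096,"rx":0,"ry":0,"rz":0.204,"claw":0},{"x":-0.63,"y":-0.111,"z":-0.096,"rx":0,"ry":0,"rz":0.204,"claw":0},{"x":-0.63,"y":-0.111,"z":-0.096,"rx":0,"ry":0,"rz":0.204,"claw":0},{"x":-0.63,"y":-0.111,"z":-0.096,"rx":0,"ry":0,"rz":0.204,"claw":0},{"x":-0.63,"y":-0.111,"z":-0.096,"rx":0,"ry":0,"rz":0.204,"claw":0}]}}

```text
time: 16.0
tool_pos: [0.6036, -0.2735, 0.1616]
tool_rot: [3.141, 0.0, 1.571]
contact_force: [0.8, 0.0, 0.6]
opening: 0.0463
grip_force: 0.0
```

```bash
python3 plan.py 601,-334.5,100,90
```

```text
t 16.0 p [ 603.6 -273.5  161.6] rpy [1.7997e+02 1.0000e-02 8.9990e+01] op 46.3 g 0.0
601,-334.5,100,90 xyz [-0.0813 -0.0034  0.0821] r [ 0.001  0.    -0.   ]
```

{"name": "step_arm", "arguments": {"steps": [{"x":-0.06,"y":-0.003,"z":0,"rx":0,"ry":0,"rz":0,"claw":0},{"x":-0.06,"y":-0.003,"z":0.08,"rx":0,"ry":0,"rz":0,"claw":0},{"x":-0.06,"y":-0.003,"z":0.08,"rx":0,"ry":0,"rz":0,"claw":0},{"x":-0.06,"y":-0.003,"z":0.08,"rx":0,"ry":0,"rz":0,"claw":0},{"x":-0.06,"y":-0.003,"z":0.08,"rx":0,"ry":0,"rz":0,"claw":0}]}}

```text
time: 16.42
tool_pos: [0.6012, -0.3161, 0.1005]
tool_rot: [-3.14, -0.002, 1.571]
contact_force: [-1.3, -0.2, 1.5]
opening: 0.0457
grip_force: 0.0
```

```bash
python3 plan.py 601,-334,80,90 601,-334,2,90
python3 - <<'E'
from h import *
Z=dict(plate=.012)
img,d=read_camera('top');H=cv2.cvtColor(img,cv2.COLOR_BGR2HSV).astype(int);W=cloud('top',d);z=W[...,2]*(d>0)
def B(b):
    m=np.zeros((480,640),bool);m[b[1]:b[3],b[0]:b[2]]=1;return m
b=B((195,170,290,275))
print('plate',rect_of('top',b&(z>.0115)&(z<.02),.015))
print('rose',rect_of('top',b&(z>.0195)&(z<.04),.021),rect_of('top',b&((H[...,0]>165)|(H[...,0]<4))&(H[...,1]<150)&(H[...,1]>50)&(H[...,2]>130),.021))
print('scrib',rect_of('top',B((185,165,300,212))&(z>.006),.0065))
print('scribblk',rect_of('top',B((185,165,300,212))&(H[...,2]<60)&(z>.006),.01))
j=B((370,190,440,260))
m=cv2.morphologyEx((j&(z>.09)&(z<.12)).astype(np.uint8),cv2.MORPH_CLOSE,np.ones((5,5)))>0
print('jaw',rect_of('top',m,.102))
i2,_=read_camera('scene')
o=np.zeros((600,800,3),np.uint8);o[:400,:500]=cv2.resize(img[170:270,190:315],(500,400));o[:400,500:800]=cv2.resize(i2[240:340,340:440],(300,400))[:, :300];o[400:,:400]=cv2.resize(img[180:230,470:570],(400,200))
cv2.imwrite('pics/chk.png',o)
E
```

```text
t 16.42 p [ 601.2 -316.1  100.5] rpy [-1.7989e+02 -9.0000e-02  8.9980e+01] op 45.7 g 0.0
601,-334,80,90 xyz [-0.0238 -0.0002  0.0273] r [-0.002 -0.002 -0.   ]
601,-334,2,90 xyz [-0.024  -0.      0.1313] r [-0.002 -0.002 -0.   ]
plate ('c', array([531.6, 133.7]), 'mean', array([531., 134.]), 's', array([60., 40.]), 'ang', -81.1, 524)
rose ('c', array([532.9, 130.5]), 'mean', array([532.7, 130.8]), 's', array([26.9, 25.1]), 'ang', -88.5, 185) ('c', array([533.8, 131.4]), 'mean', array([533.6, 131.4]), 's', array([23.4, 21.5]), 'ang', 1.9, 153)
scrib ('c', array([610.4, 145.6]), 'mean', array([609. , 154.6]), 's', array([129.4,  13.7]), 'ang', -80.7, 441)
scribblk ('c', array([615.7, 126.8]), 'mean', array([615.7, 126.8]), 's', array([0., 0.]), 'ang', 0.0, 1)
jaw ('c', array([ 556.7, -151.9]), 'mean', array([ 551.2, -152.1]), 's', array([73.2, 58.9]), 'ang', 4.2, 1371)
```

View pics/chk.png

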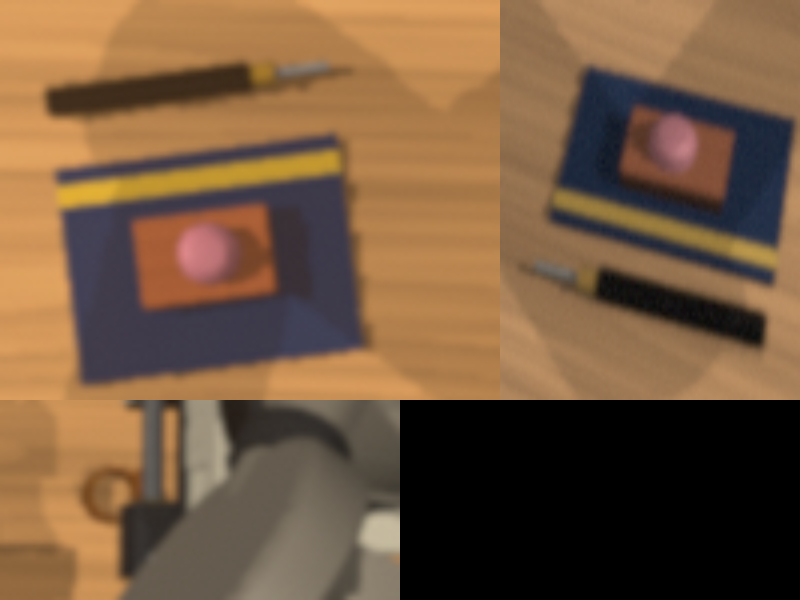

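The rose sits centred on the plate, at about (208,252) in the top crop. The scriber is parallel behind the pad and centred. Next I'll grasp the ring.

{"name": "step_arm", "arguments": {"steps": [{"x":-0.023,"y":0,"z":0.03,"rx":0,"ry":0,"rz":0,"claw":0},{"x":-0.023,"y":0,"z":0.03,"rx":0,"ry":0,"rz":0,"claw":0},{"x":-0.023,"y":0,"z":0.03,"rx":0,"ry":0,"rz":0,"claw":0},{"x":-0.023,"y":0,"z":0.03,"rx":0,"ry":0,"rz":0,"claw":0}]}}

```text
time: 16.85
tool_pos: [0.6025, -0.3333, 0.0805]
tool_rot: [3.14, 0.001, 1.571]
contact_force: [-0.2, -0.3, 0.1]
opening: 0.046
grip_force: 0.0
```

```bash
python3 plan.py 601,-333.5,2,90
```

```text
t 16.85 p [ 602.5 -333.3   80.5] rpy [1.7989e+02 5.0000e-02 9.0030e+01] op 46.0 g 0.0
601,-333.5,2,90 xyz [-1.000e-04 -2.200e-03  1.047e-01] r [0.002 0.001 0.001]
```

{"name": "step_arm", "arguments": {"steps": [{"x":0,"y":-0.002,"z":0.05,"rx":0,"ry":0,"rz":0,"claw":0},{"x":0,"y":-0.002,"z":0.08,"rx":0,"ry":0,"rz":0,"claw":0},{"x":0,"y":-0.002,"z":0.095,"rx":0,"ry":0,"rz":0,"claw":0},{"x":0,"y":-0.002,"z":0.104,"rx":0,"ry":0,"rz":0,"claw":0},{"x":0,"y":-0.002,"z":0.104,"rx":0,"ry":0,"rz":0,"claw":0},{"x":0,"y":-0.002,"z":0.104,"rx":0,"ry":0,"rz":0,"claw":-0.6},{"x":0,"y":-0.002,"z":0.104,"rx":0,"ry":0,"rz":0,"claw":-0.6},{"x":0,"y":-0.002,"z":0.104,"rx":0,"ry":0,"rz":0,"claw":-0.6},{"x":0,"y":-0.002,"z":0.104,"rx":0,"ry":0,"rz":0,"claw":-0.6},{"x":0,"y":-0.002,"z":0.104,"rx":0,"ry":0,"rz":0,"claw":-0.6},{"x":0,"y":-0.002,"z":0.104,"rx":0,"ry":0,"rz":0,"claw":-0.6}], "squeeze": 10}}

```text
time: 17.77
tool_pos: [0.6007, -0.334, 0.0017]
tool_rot: [3.14, 0.001, 1.571]
contact_force: [-0.4, 0.4, 4.5]
opening: 0.0259
grip_force: 10.0
```

```bash
python3 plan.py 601,-333.5,160,90 550.5,-153,160,90
```

```text
t 17.77 p [ 600.7 -334.     1.7] rpy [1.7992e+02 5.0000e-02 9.0000e+01] op 25.9 g 10.0
601,-333.5,160,90 xyz [ 0.0005  0.0006 -0.2111] r [0.002 0.001 0.   ]
550.5,-153,160,90 xyz [ 0.2411 -0.0667 -0.2114] r [0.002 0.001 0.   ]
```

Opening is 25.9 mm, so the ring is held. I'll lift it and move over the vise.

{"name": "step_arm", "arguments": {"steps": [{"x":0,"y":0,"z":-0.05,"rx":0,"ry":0,"rz":0,"claw":-0.6},{"x":0,"y":0,"z":-0.1,"rx":0,"ry":0,"rz":0,"claw":-0.6},{"x":0,"y":0,"z":-0.15,"rx":0,"ry":0,"rz":0,"claw":-0.6},{"x":0,"y":0,"z":-0.211,"rx":0,"ry":0,"rz":0,"claw":-0.6},{"x":0.05,"y":-0.013,"z":-0.211,"rx":0,"ry":0,"rz":0,"claw":-0.6},{"x":0.1,"y":-0.027,"z":-0.211,"rx":0,"ry":0,"rz":0,"claw":-0.6},{"x":0.15,"y":-0.041,"z":-0.211,"rx":0,"ry":0,"rz":0,"claw":-0.6},{"x":0.2,"y":-0.055,"z":-0.211,"rx":0,"ry":0,"rz":0,"claw":-0.6},{"x":0.241,"y":-0.067,"z":-0.211,"rx":0,"ry":0,"rz":0,"claw":-0.6},{"x":0.241,"y":-0.067,"z":-0.211,"rx":0,"ry":0,"rz":0,"claw":-0.6},{"x":0.241,"y":-0.067,"z":-0.211,"rx":0,"ry":0,"rz":0,"claw":-0.6},{"x":0.241,"y":-0.067,"z":-0.211,"rx":0,"ry":0,"rz":0,"claw":-0.6}]}}

```text
time: 18.77
tool_pos: [0.5503, -0.1534, 0.1592]
tool_rot: [3.141, 0.001, 1.571]
contact_force: [0.2, -0.2, 0.3]
opening: 0.0252
grip_force: 10.0
```

```bash
python3 plan.py 550.5,-153,120,90 550.5,-153,104,90
```

```text
t 18.77 p [ 550.3 -153.4  159.2] rpy [1.7996e+02 3.0000e-02 9.0030e+01] op 25.2 g 10.0
550.5,-153,120,90 xyz [0.0006 0.0002 0.0522] r [0.001 0.001 0.001]
550.5,-153,104,90 xyz [0.0006 0.0002 0.0736] r [0.001 0.001 0.001]
```

{"name": "step_arm", "arguments": {"steps": [{"x":0.001,"y":0,"z":0.03,"rx":0,"ry":0,"rz":0,"claw":-0.6},{"x":0.001,"y":0,"z":0.052,"rx":0,"ry":0,"rz":0,"claw":-0.6},{"x":0.001,"y":0,"z":0.062,"rx":0,"ry":0,"rz":0,"claw":-0.6},{"x":0.001,"y":0,"z":0.07,"rx":0,"ry":0,"rz":0,"claw":-0.6},{"x":0.001,"y":0,"z":0.074,"rx":0,"ry":0,"rz":0,"claw":-0.6},{"x":0.001,"y":0,"z":0.074,"rx":0,"ry":0,"rz":0,"claw":-0.6},{"x":0.001,"y":0,"z":0.074,"rx":0,"ry":0,"rz":0,"claw":-0.6},{"x":0.001,"y":0,"z":0.074,"rx":0,"ry":0,"rz":0,"claw":-0.1},{"x":0.001,"y":0,"z":0.074,"rx":0,"ry":0,"rz":0,"claw":-0.1},{"x":0.001,"y":0,"z":0.074,"rx":0,"ry":0,"rz":0,"claw":-0.1},{"x":0.001,"y":0,"z":0.074,"rx":0,"ry":0,"rz":0,"claw":-0.1},{"x":0.001,"y":0,"z":0.03,"rx":0,"ry":0,"rz":0,"claw":-0.1}]}}

```text
time: 19.77
tool_pos: [0.5466, -0.1509, 0.1314]
tool_rot: [-3.131, -0.005, 1.571]
contact_force: [-0.5, -0.3, -0.1]
opening: 0.0416
grip_force: 0.0
```

{"name": "step_arm", "arguments": {"steps": [{"x":0,"y":0,"z":-0.05,"rx":0,"ry":0,"rz":0,"claw":-0.1},{"x":0,"y":0,"z":-0.1,"rx":0,"ry":0,"rz":0,"claw":-0.1},{"x":-0.05,"y":0,"z":-0.12,"rx":0,"ry":0,"rz":0,"claw":-0.1},{"x":-0.1,"y":0,"z":-0.12,"rx":0,"ry":0,"rz":0,"claw":-0.1},{"x":-0.15,"y":0,"z":-0.12,"rx":0,"ry":0,"rz":0,"claw":-0.1},{"x":-0.2,"y":0,"z":-0.12,"rx":0,"ry":0,"rz":0,"claw":-0.1},{"x":-0.25,"y":0,"z":-0.12,"rx":0,"ry":0,"rz":0,"claw":-0.1},{"x":-0.25,"y":0,"z":-0.12,"rx":0,"ry":0,"rz":0,"claw":-0.1},{"x":-0.25,"y":0,"z":-0.12,"rx":0,"ry":0,"rz":0,"claw":-0.1},{"x":-0.25,"y":0,"z":-0.12,"rx":0,"ry":0,"rz":0,"claw":-0.1},{"x":-0.25,"y":0,"z":-0.12,"rx":0,"ry":0,"rz":0,"claw":-0.1}]}}

```text
time: 20.68
tool_pos: [0.5502, -0.3383, 0.2266]
tool_rot: [-3.142, -0.001, 1.572]
contact_force: [0.7, 0.5, -0.6]
opening: 0.0413
grip_force: 0.0
```

```bash
python3 plan.py
python3 - <<'E'
from h import *
img,d=read_camera('top');W=cloud('top',d);z=W[...,2]*(d>0)
def B(b):
    m=np.zeros((480,640),bool);m[b[1]:b[3],b[0]:b[2]]=1;return m
j=B((370,185,440,260))
print('ring',rect_of('top',j&(z>.106)&(z<.12),.111)); 
i2,_=read_camera('scene')
o=np.hstack([cv2.resize(img[185:265,360:440],(400,400),interpolation=cv2.INTER_CUBIC),cv2.resize(i2[180:270,210:300],(400,400),interpolation=cv2.INTER_CUBIC)])
cv2.imwrite('pics/ring.png',o);cv2.imwrite('pics/topf.png',img)
E
```

```text
t 20.68 p [ 550.2 -338.3  226.6] rpy [-1.800e+02 -3.000e-02  9.008e+01] op 41.3 g 0.0
ring ('c', array([ 549.7, -152.2]), 'mean', array([ 550.5, -152.6]), 's', array([29. , 22.6]), 'ang', -88.5, 92)
```

View pics/ring.png

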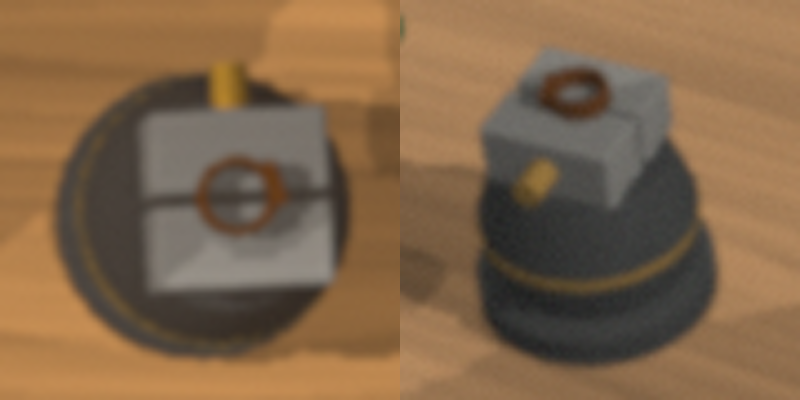

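View pics/topf.png

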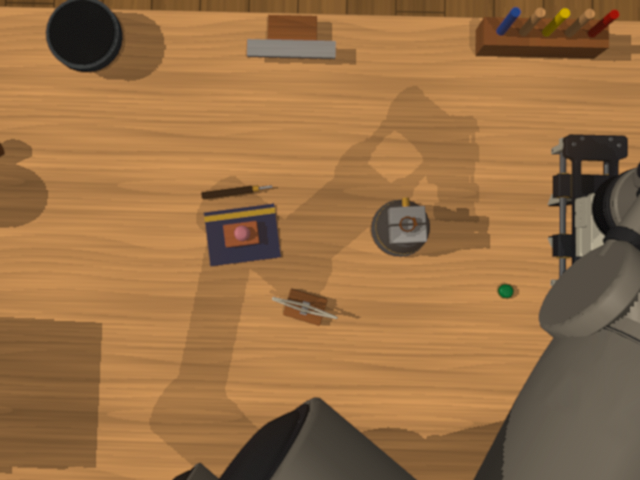

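The ring lies flat with its band at (236,195) against a jaw centre of about (237,199). The jade (506,291) and clip (306,306) are unmoved.

```bash
python3 -c "
from cell import robot
print(robot.hand_in())"
```

```text
the job is handed in; nothing more can be done
None
```

I handed the job in after about 21 s of robot time: the plate, rose cabochon, scriber and ring all measured within tolerance in the last pictures, and the green cabochon and tweezer holder looked unmoved; the hand-in call returned no verdict.

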